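# Empty the flip-top vial tin into the tray

### The arm

A 6-joint arm with a two-finger parallel gripper is mounted at the origin on the work surface. World frame = base frame: x ahead of the robot, y to its left, z up, the work surface at z = 0. Lengths are in mm, angles in degrees, forces in N, time in s.
With the tool pointing down it reaches from about 300 to 850 mm from the base axis. Payload 4.2 kg.
Tool frame: the origin (TCP) lies at the very end of the fingers, on their centre line; the grasp point (between the pads) lies 19 mm behind it (env.grasp_offset is the distance from the TCP to the grasp point, in mm); z points along the fingers, y is the line along which they close (so a half turn about z gives the same grasp; the last joint's range is limited). The gripper opens to 91 mm and grips with 3 to 60 N. Pads are 32 mm wide; open, the fingers measure 118 mm over their backs; the gripper's body (76 mm by 178 mm) begins 60 mm behind the grasp point.
Start: joints at [72.021, 18.312, 89.639, -0, 72.044, -1.146], TCP at [166.517, 550.377, 213.976] pointing down, gripper open.
Joint ranges: [-177.97, 177.97], [-48.28, 115.42], [12.27, 149.76], [-77.06, 257.06], [2.81, 150.46], [-146.56, 146.56]. Speed limits (degrees/s): [147.25, 147.25, 180, 180, 180, 180].

### API

Orientations are given as [roll, pitch, yaw] about the fixed x, y, z axes, in that order (R = Rz(yaw) Ry(pitch) Rx(roll)).
In Python, from workcell import env gives the robot as it stands. The module is installed in compiled form; this text tells all that it offers.
- The arm moves only by the tool send_rows, never from a script. Its argument "motion" is a list of rows, each an object of numbers: "tx", "ty", "tz": the shift along the tool's x, y, z in units of 500 mm (1.0 is 500 mm); "rx", "ry", "rz": the turn, a rotation vector about the tool's x, y, z in units of 30 degrees (1.0 is 30 degrees); "gripper": the closure, from -1 (fully open) to 1 (shut). In form: [{"tx": .., "ty": .., "tz": .., "rx": .., "ry": .., "rz": .., "gripper": ..}, ...]. A call has 1 to 12 rows; each row shifts and turns the commanded pose from where the row before left it, along the tool's axes as they then stand; what a row does not reach is not made up. A row lasts 1/8 s, in which the tool goes at most 62.5 mm and 10.7 degrees, less where a joint would pass 70% of its speed; a pose out of reach is approached as far as the arm can. A call with a number of a shift or a turn outside -1 to 1 is refused whole. A call with a gripper value outside its range is refused whole. The fingers move at their own pace and stop on an object; "grip_force" is the grip in N (left out, the last holds). Time passes only in rows, so rows that do not move let the fingers close. It gives the time, the measured TCP pose, the force, the opening and the grip force at its end, in the units of the state.
- env.state(): the state, without advancing time (a new reading comes with each control period).
- env.grab_frame(name): name is "scene" or "top" or "wrist"; returns a dict with "frame" (384x512x3 uint8, red, green, blue), "vertical_fov" (degrees; the focal length in pixels is half the picture's height over the tangent of half this angle, whatever the lens; pixels are square), "cx", "cy" (the principal point, pixels), "rvec" (rotation vector, rad) and "tvec" (3), from world to camera coordinates, as OpenCV has them; the wrist camera has in their place "T_tool_cam" (4x4, takes a point from camera to tool coordinates, whose origin is the TCP and whose axes are the flange's). Camera axes: x right, y down, z forward; pixel columns grow to the right and rows downward; lengths in mm; the calibration is good to about 2 mm. A picture is of the moment at which its call begins: read the wrist's pose just before it. There is no depth.
- env.job_done(): hands the job in; it is judged then, once.
The state is a dict: "time_s": time; "qpos": joint angles; "qvel": joint speeds; "effort": joint torques, N m; "ee_pos": TCP position; "ee_rot": TCP orientation; "force": force on the tool from outside, world axes, zero at the start; "torque": the same for the moment, N m; "gripper_width": finger opening in mm; "gripper_force": force on a finger pad.
Only numpy, scipy, OpenCV 4.12 (cv2) and the standard library are available. Lean on these libraries where they do the work, as an engineer would, in place of code of your own. Each camera call takes 0.05 s, during which the arm holds its last target. There are 200 camera calls.

### The job

Take the flip-top tin out of its sloping rack and turn it over low above the steel tray, so that its lid swings open and all three vials drop into the tray. Then put the empty tin back in the rack as it was, sitting fully home with its lid shut, and let go. Leave the bottles, cartons, jar and mug where they are.

Things in the scene. Friction and masses are not known exactly. Their poses are not given: they have to be found in the camera images.
- tin: Aluminium tin with a blue flip-top lid and a black grip, 155 to 230 g with its lid. Tin part 120 x 76 mm, 44 mm deep with the lid shut. Origin: centre of the tin part's underside. x: along the tin from grip to foot (foot face at x = +60 mm); y: across; z: out through the lid (mouth rim at z = 40 mm). Three loose vials lie inside. In the rack x points away from the robot and 50 degrees below level, z away and up.
- tin_grip (a point): Middle of the tin's grip, at (-88, 0, 22) mm in the tin's frame, same axes. The grip is a bar from x = -111 to -60 mm, 36 mm wide across y, 24 mm thick; in the rack it is free all round. Fingers closing across y come in along the tin's x, tilted 40 degrees from vertical; then a half turn of the held tin about its own x, at that tilt, leaves the mouth 130 degrees from upright.
- tin_lid (a joint): Lid angle in rad: 0 shut, up to 1.4 open. Flat blue plate 120 x 76 x 4 mm, 35 g, hinged freely (no latch or spring) along y at the grip end of the mouth (x = -60, z = 40 mm in the tin's frame); its foot end swings out. Gravity alone shuts it when the mouth faces up and opens it when the mouth faces down, when it hangs straight down from its hinge.
- rack: White plastic rack fixed to the desk, base 180 x 120 mm. Origin: centre of its underside; z up; x: the level direction in which the tin's foot points (the slope falls towards +x). A board sloping 50 degrees from level carries the tin's underside, a ledge 24 mm high stops its foot, and cheeks 20 mm high along the board's lower 90 mm leave the tin 5 mm play at each side.
- rack_seat (a point): Where the tin's origin lies when it is fully home: (21.4, 0, 71) mm in the rack's frame. Its axes are the rack's (z upright): at home the tin's axes are these turned 50 degrees about y, so that the tin's x points ahead and 50 degrees down. 
- tray: Open steel tray fixed to the desk, 200 mm along its x, 260 mm along its y, 45 mm high, walls 4 mm, floor about 4 mm. Origin: centre of its underside; z up.
- vial1: amber vial with a white cap, 22 mm diameter, 60 mm long, about 25 g, closed; origin at its centre, x along its length; one of three lying side by side in the foot end of the tin
- vial2: amber vial with a white cap, 22 mm diameter, 60 mm long, about 25 g, closed; origin at its centre, x along its length; one of three lying side by side in the foot end of the tin
- vial3: amber vial with a white cap, 22 mm diameter, 60 mm long, about 25 g, closed; origin at its centre, x along its length; one of three lying side by side in the foot end of the tin
- bottle1: sealed glass bottle with a grey cap, 64 mm diameter, 140 mm tall, upright; a bystander; origin at the centre of its underside; stands beyond the tray
- bottle2: sealed glass bottle with a grey cap, 64 mm diameter, 140 mm tall, upright; a bystander; origin at the centre of its underside; stands beyond the rack
- jar: red plastic jar, 70 mm diameter, 90 mm tall, near the rack; a bystander; origin at the centre of its underside
- carton_red: red and white carton 60 x 120 x 50 mm, on the right of the desk; a bystander; origin at the centre of its underside
- carton_green: green and white carton 50 x 100 x 70 mm, on the left of the desk; a bystander; origin at the centre of its underside
- mug: white mug, 80 mm diameter, 90 mm tall, on the right of the desk; a bystander; origin at the centre of its underside
Things that resemble listed ones, but are neither listed nor needed, are in the scene too. What is shaped like the tin but yellow is not meant. Several things have the shape of the rack; the one meant has the colours described above.

How it is judged:
By the outcome, as a careful person would: the job done as asked, in the order asked, and still so for the second after the job is handed in, with the robot touching nothing.
It also fails if it takes over 69 s, if anything falls off the work surface, if the arm or the gripper's body presses on something with over 40 N, if the wrist force passes 120 N, or if a joint passes its speed limit or range.

## Working session

There is one attempt and no reset: what is moved stays moved. The work goes in short steps, Python scripts to look and compute and a tool call to move; the robot and the scene stay as the last step left them, time stands still between calls to the robot, and variables do not carry over. Pictures are saved under pics/ and viewed, at most 10 in all, crops included, and the job is handed in when it is done.

Besides the shell and the picture viewer there is one more tool, called after "Emit:" as name([rows], argument=value, ...), one row to a line, values as JSON. send_rows: Moves the arm, as the interface text tells. Shifts and turns lie within -1 to 1; 1 stands for 500 mm of shift or 30 degrees of turn. Its arguments: {"type":"object","properties":{"motion":{"type":"array"},"grip_force":{"type":"number"}},"required":["motion"]}

```bash
mkdir -p pics; cat > h.py <<'E'
import numpy as np, cv2
from scipy.spatial.transform import Rotation as R
from workcell import env
def cam(name):
    s=env.state(); d=env.grab_frame(name); f=d["frame"]; h=f.shape[0]
    F=h/2/np.tan(np.radians(d["vertical_fov"])/2)
    K=np.array([[F,0,d["cx"]],[0,F,d["cy"]],[0,0,1]])
    if "rvec" in d:
        M=cv2.Rodrigues(np.array(d["rvec"],float))[0]; t=np.array(d["tvec"],float).ravel()
    else:
        T=np.array(d["T_tool_cam"]); Rt=R.from_euler("xyz",s["ee_rot"],degrees=True).as_matrix()
        Rc=Rt@T[:3,:3]; c=Rt@T[:3,3]+np.array(s["ee_pos"]); M=Rc.T; t=-M@c
    return f[:,:,::-1].copy(),K,M,t
def proj(c,P):
    q=(c[2]@np.atleast_2d(P).T).T+c[3]; q=q@c[1].T; return q[:,:2]/q[:,2:]
def ray(c,uv):
    v=c[2].T@np.linalg.inv(c[1])@np.array([uv[0],uv[1],1.]); return -c[2].T@c[3], v/np.linalg.norm(v)
def onz(c,uv,z):
    o,v=ray(c,uv); return o+v*(z-o[2])/v[2]
def tri(l):
    A=np.zeros((3,3));b=np.zeros(3)
    for c,uv in l:
        o,v=ray(c,uv);Q=np.eye(3)-np.outer(v,v);A+=Q;b+=Q@o
    p=np.linalg.solve(A,b)
    return p,[np.linalg.norm(proj(c,p)[0]-uv) for c,uv in l]
E
python3 - <<'E'
from h import *
import pickle
d={}
for n in("scene","top","wrist"): d[n]=cam(n)
pickle.dump(d,open("c0.pkl","wb"))
a=[cv2.resize(d[n][0],(800,600),interpolation=cv2.INTER_CUBIC) for n in("scene","top")]
cv2.imwrite("pics/s0.png",a[0]);cv2.imwrite("pics/t0.png",a[1])
for n in d: print(n,-d[n][2].T@d[n][3],d[n][2][2])
print(env.state(),env.grasp_offset)
E
```

```text
scene [1024.39251902  804.81243132  897.72527125] [-0.38143703 -0.66909089 -0.63782691]
top [ 425.3159715   -11.35064248 1323.61950715] [ 0.09133119  0.00250879 -0.99581741]
wrist [ 99.74831675 570.89003509 384.13494555] [ 0.24190971 -0.07489126 -0.96740426]
{'time_s': 0.15, 'qpos': array([ 7.20210768e+01,  1.83442743e+01,  8.96900187e+01, -2.52927772e-03,
        7.20424387e+01, -1.14670463e+00]), 'qvel': array([-0.07260678, -0.14780001, -0.12964697, -0.00604317,  0.03437655,
       -0.04546715]), 'effort': array([-2.06982368e-04, -4.12775373e+01, -2.32156724e+01,  7.27353059e-02,
        4.32292430e-02, -8.07621200e-05]), 'ee_pos': array([166.40949787, 550.00885082, 213.3051498 ]), 'ee_rot': array([-1.79923236e+02,  8.68949377e-04,  1.63168563e+02]), 'force': array([-0.21609759,  0.19383304,  0.67157088]), 'torque': array([-0.00491821, -0.00658444,  0.00110177]), 'gripper_force': 0.0, 'gripper_width': 91.1127812095838} 18.8
```

View pics/s0.png

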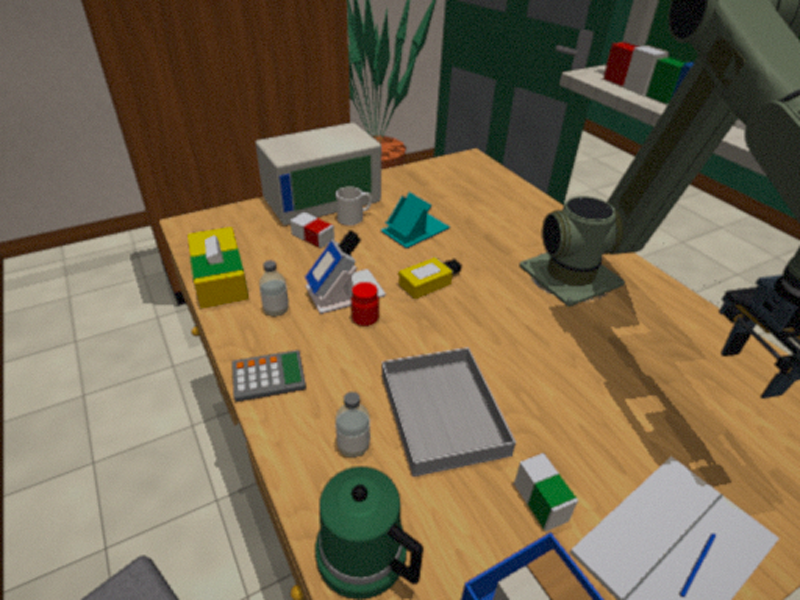

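View pics/t0.png

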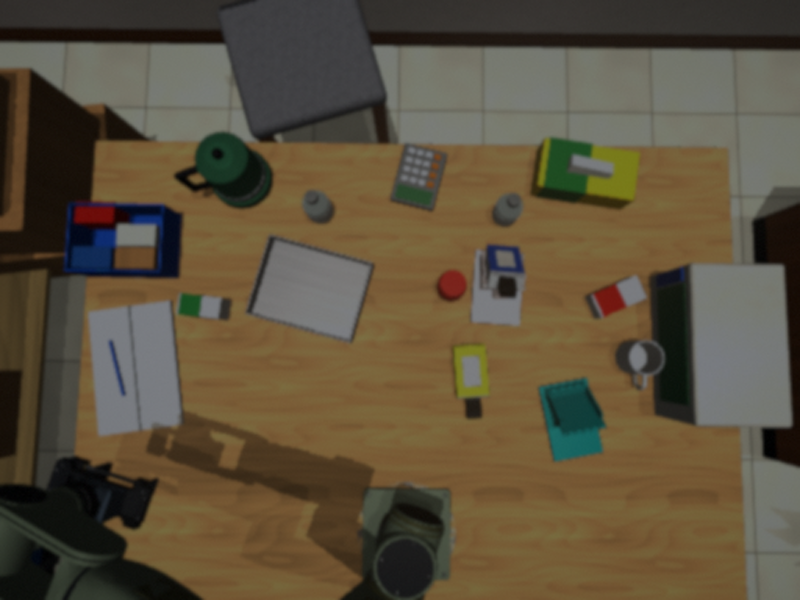

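The blue-lid tin in the white rack is at scene (330,275) and top (505,265). Things it could be taken for are the yellow tin at scene (427,277) and the teal rack at (410,220). I choose the blue-lid tin in the white rack and check it in one close crop.

```bash
python3 - <<'E'
from h import *
import pickle
d=pickle.load(open("c0.pkl","rb"))
# scene crop x 185..250,y 140..205 ; top crop x 270..350, y 150..215 ; tray crops
def crop(n,x,y,w,h,k): return cv2.convertScaleAbs(cv2.resize(d[n][0][y:y+h,x:x+w],(w*k,h*k),interpolation=cv2.INTER_CUBIC),alpha=1.6 if n=="top" else 1.2)
A=crop("scene",186,145,66,60,6); B=crop("top",288,150,66,60,6)
C=crop("scene",240,220,99,85,4); D=crop("top",152,146,99,75,4)
im=np.zeros((600,800,3),np.uint8)
im[:360,:396]=A; im[:360,402:798]=B; 
im[364:364+236,:396]=C[:236]; im[364:600,402:798]=D[:236]
cv2.imwrite("pics/crop.png",im)
E
```

```text
(no output)
```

View pics/crop.png

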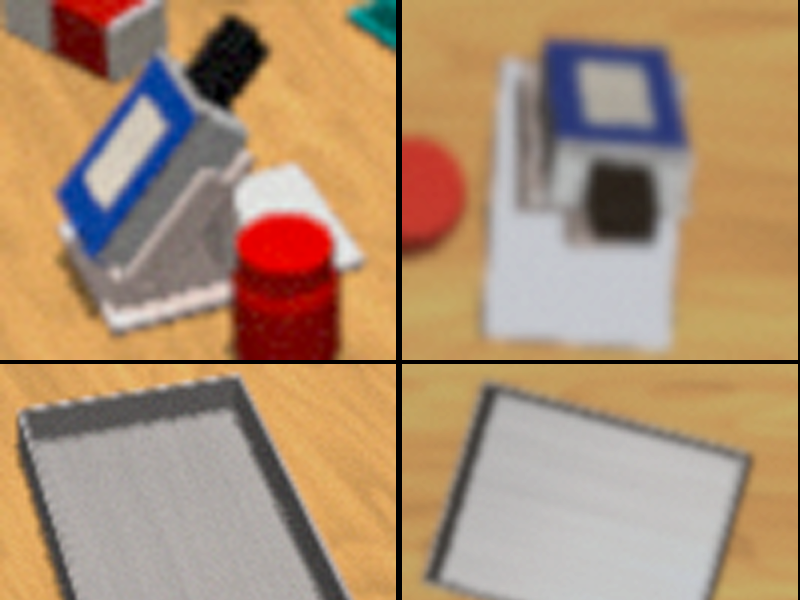

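```bash
python3 - <<'E'
from h import *
import pickle
from scipy.optimize import least_squares
d=pickle.load(open("c0.pkl","rb"));S,T=d["scene"],d["top"]
sc=lambda x,y:((x+.5)/6-.5+186,(y+.5)/6-.5+145)
tc=lambda x,y:((x-401.5)/6-.5+288,(y+.5)/6-.5+150)
fl=lambda x,y:((x+.5)*.64-.5,(y+.5)*.64-.5)
lid=[((60,38,44),sc(95,258),tc(548,42)),((60,-38,44),sc(60,195),tc(668,48)),((-60,38,44),sc(203,97),tc(555,142)),((-60,-38,44),sc(160,55),tc(690,152))]
for P,a,b in lid: print(P,*[np.round(q,1) for q in tri([(S,a),(T,b)])])
def res(p,pts,pitch):
    M=R.from_euler("ZY",[p[3],pitch],degrees=True).as_matrix();o=[]
    for P,a,b in pts:
        w=M@np.array(P,float)+p[:3]
        if a is not None:o+=list(proj(S,w)[0]-a)
        if b is not None:o+=list(proj(T,w)[0]-b)
    return np.array(o)
f=least_squares(res,[550,-130,80,0],args=(lid,50));print("tin",f.x.round(1),f.fun.round(1))
M=R.from_euler("z",f.x[3],degrees=True).as_matrix();print("rack from tin",(f.x[:3]-M@[21.4,0,71]).round(1))
rk=[((90,60,4),sc(112,320),tc(502,62)),((-90,60,4),sc(362,260),tc(487,338)),((-90,-60,4),sc(290,165),tc(672,348))]
f=least_squares(lambda p:res([p[0],p[1],p[3],p[2]],rk,0),[550,-130,0,0]);print("rack x y yaw z",f.x.round(1),f.fun.round(1))
tr=[((100,130,45),None,fl(272,237)),((100,-130,45),fl(383,362),fl(374,263)),((-100,-130,45),fl(468,350),fl(352,341)),((-100,130,45),fl(513,443),fl(248,311)),((100,130,45),fl(411,470),None)]
f=least_squares(res,[550,200,0,-10],args=(tr,0));print("tray",f.x.round(1),f.fun.round(1))
# jar, bottle positions by base
print("jar",onz(T,fl(452,283),90),onz(S,fl(365,289),90)); print("b2",onz(T,fl(513,201),140),onz(S,fl(270,266),140)); print("b1",onz(T,fl(314,197),140))
print("redcarton",onz(T,fl(617,297),50))
E
```

```text
(60, 38, 44) [ 679.1 -187.    52.2] [0.2 0.2]
(60, -38, 44) [ 675.1 -260.7   51.9] [0.6 0.6]
(-60, 38, 44) [ 601.8 -177.   158.9] [0.2 0.2]
(-60, -38, 44) [ 598.3 -255.9  142.5] [0.2 0.2]
tin [ 604.9 -218.    73.6   -3.2] [-0.  -0.4 -0.8  0.  -0.5 -0.8 -0.3  0.4 -0.1  2.1  0.5  0.2 -0.1 -1.2
  0.2  0. ]
rack from tin [ 583.5 -216.9    2.6]
rack x y yaw z [ 585.4 -219.5   -3.3    5. ] [ 0.   1.4  0.2 -0.9  0.4 -0.4 -0.1 -0.2  0.7 -0.6  0.6  0.3]
tray [574.  233.7 -13.6 -15. ] [-0.2 -1.8 -1.5  1.5  0.5 -0.  -0.6  0.2 -0.4  1.2  0.3  1.6 -0.5  1.5
  0.6 -2.6]
jar [ 582.81822052 -100.32905458   90.        ] [ 582.00088354 -103.17780416   90.        ]
b2 [ 762.55324041 -232.00639292  140.        ] [ 768.91188779 -225.66944036  140.        ]
b1 [766.56401695 212.83922171 140.        ]
redcarton [ 559.17055913 -493.33068221   50.        ]
```

The crop confirms the choice: blue lid, aluminium tin, black grip, seated in the white rack. The measured tin origin z of 73.6 mm agrees with the 71 mm in the text. Next I plan the approach.

```bash
cat >> h.py <<'E'
TIN=np.array([605.5,-219,72.]); YAW=-3.2
def tinR(yaw,p): # p: tool pitch from up (140 in rack), tool y = tin y
    return R.from_euler("ZY",[yaw,p-90],degrees=True).as_matrix()
def tool_from_tin(Rt,o,gx=-88):
    # tool z = tin x, y = tin y, x = -tin z
    M=np.c_[-Rt[:,2],Rt[:,1],Rt[:,0]]
    return M,o+Rt@np.array([gx+18.8,0,22.])
def now():
    s=env.state();return R.from_euler("xyz",s["ee_rot"],degrees=True).as_matrix(),np.array(s["ee_pos"])
def plan(M,p,n=None,cur=None):
    M0,p0=cur or now(); w=R.from_matrix(M0.T@M).as_rotvec(); d=M0.T@(p-p0)
    n=n or int(max(np.degrees(np.linalg.norm(w))/10,np.linalg.norm(d)/55)+1)
    r=R.from_rotvec(w/n).as_matrix(); t=np.linalg.solve(sum(np.linalg.matrix_power(r,k) for k in range(n)),d)
    row=np.r_[t/500,np.degrees(w)/n/30]
    print(n,"x",dict(zip("tx ty tz rx ry rz".split(),row.round(4).tolist())))
    A,q=M0,p0;o=[]
    for k in range(n): q=q+A@t;A=A@r;o.append(q.round(0).tolist())
    print(" path",o[::3],o[-1]); return M,p
E
python3 - <<'E'
from h import *
M,p=tool_from_tin(tinR(YAW,140),TIN); pre=p-120*M[:,2]
print("grasp TCP",p,"pre",pre)
c=plan(*(now()[0],now()[1]+[100,-120,110]),n=4)
plan(M,pre,cur=c)
E
```

```text
grasp TCP [ 577.91515361 -217.45776766  139.15160288] pre [ 500.90091134 -213.15200304  231.07693605]
4 x {'tx': -0.0652, 'ty': -0.043, 'tz': -0.0549, 'rx': 0.0, 'ry': 0.0, 'rz': 0.0}
 path [[191.0, 520.0, 241.0], [266.0, 430.0, 323.0]] [266.0, 430.0, 323.0]
13 x {'tx': -0.0478, 'ty': -0.0912, 'tz': 0.0299, 'rx': -0.0124, 'ry': -0.1021, 'rz': -0.0335}
 path [[276.0, 379.0, 308.0], [315.0, 228.0, 270.0], [366.0, 78.0, 243.0], [429.0, -69.0, 230.0], [501.0, -213.0, 231.0]] [501.0, -213.0, 231.0]
```

Emit:
send_rows([
  {"tx": -0.065,"ty": -0.043,"tz": -0.055,"gripper": -1},
  {"tx": -0.065,"ty": -0.043,"tz": -0.055,"gripper": -1},
  {"tx": -0.065,"ty": -0.043,"tz": -0.055,"gripper": -1},
  {"tx": -0.065,"ty": -0.043,"tz": -0.055,"gripper": -1},
  {"tx": -0.048,"ty": -0.091,"tz": 0.03,"rx": -0.012,"ry": -0.102,"rz": -0.034,"gripper": -1},
  {"tx": -0.048,"ty": -0.091,"tz": 0.03,"rx": -0.012,"ry": -0.102,"rz": -0.034,"gripper": -1},
  {"tx": -0.048,"ty": -0.091,"tz": 0.03,"rx": -0.012,"ry": -0.102,"rz": -0.034,"gripper": -1},
  {"tx": -0.048,"ty": -0.091,"tz": 0.03,"rx": -0.012,"ry": -0.102,"rz": -0.034,"gripper": -1},
  {"tx": -0.048,"ty": -0.091,"tz": 0.03,"rx": -0.012,"ry": -0.102,"rz": -0.034,"gripper": -1},
  {"tx": -0.048,"ty": -0.091,"tz": 0.03,"rx": -0.012,"ry": -0.102,"rz": -0.034,"gripper": -1},
  {"tx": -0.048,"ty": -0.091,"tz": 0.03,"rx": -0.012,"ry": -0.102,"rz": -0.034,"gripper": -1},
  {"tx": -0.048,"ty": -0.091,"tz": 0.03,"rx": -0.012,"ry": -0.102,"rz": -0.034,"gripper": -1},
])

```text
invalid input at $.motion[0]: expected keys tx, ty, tz, rx, ry, rz, gripper
```

Emit:
send_rows([
  {"tx": -0.048,"ty": -0.091,"tz": 0.03,"rx": -0.012,"ry": -0.102,"rz": -0.034},
  {"tx": -0.048,"ty": -0.091,"tz": 0.03,"rx": -0.012,"ry": -0.102,"rz": -0.034},
  {"tx": -0.048,"ty": -0.091,"tz": 0.03,"rx": -0.012,"ry": -0.102,"rz": -0.034},
  {"tx": -0.048,"ty": -0.091,"tz": 0.03,"rx": -0.012,"ry": -0.102,"rz": -0.034},
  {"tx": -0.048,"ty": -0.091,"tz": 0.03,"rx": -0.012,"ry": -0.102,"rz": -0.034},
  {"tx": 0},
  {"tx": 0},
])

```text
invalid input at $.motion[0]: expected keys tx, ty, tz, rx, ry, rz, gripper
```

```bash
python3 - <<'E'
from h import *
import pickle
s=env.state(); print(s["qpos"].round(1),s["ee_pos"],s["ee_rot"])
M,p=tool_from_tin(tinR(YAW,140),TIN); plan(M,p-120*M[:,2])
c=cam("wrist");pickle.dump(c,open("w1.pkl","wb"))
Rt=tinR(YAW,140)
for P in [(-111,18,34),(-111,-18,34),(-111,18,10),(-111,-18,10),(-60,38,44),(-60,-38,44),(60,38,44),(60,-38,44),(-60,38,0),(-60,-38,0)]:
    print(P,((proj(c,TIN+Rt@P)[0]+.5)*1.5625-.5).round(1))
cv2.imwrite("pics/w1.png",cv2.resize(c[0],(800,600),interpolation=cv2.INTER_CUBIC))
E
```

```text
[72.  18.3 89.7 -0.  72.  -1.1] [166.40949787 550.00885082 213.3051498 ] [-1.79923236e+02  8.68949377e-04  1.63168563e+02]
16 x {'tx': -0.0577, 'ty': -0.0863, 'tz': 0.016, 'rx': -0.0101, 'ry': -0.083, 'rz': -0.0272}
 path [[182.0, 500.0, 205.0], [233.0, 352.0, 188.0], [292.0, 207.0, 181.0], [357.0, 63.0, 186.0], [428.0, -77.0, 202.0], [501.0, -213.0, 231.0]] [501.0, -213.0, 231.0]
(-111, 18, 34) [-362.7 1052.8]
(-111, -18, 34) [-402.1 1058.6]
(-111, 18, 10) [-347.  1006.2]
(-111, -18, 10) [-385.5 1012.2]
(-60, 38, 44) [-254.4 1007.8]
(-60, -38, 44) [-330.3 1019.4]
(60, 38, 44) [-101.3  905.4]
(60, -38, 44) [-162.8  915.6]
(-60, 38, 0) [-233.9  934.2]
(-60, -38, 0) [-306.6  946. ]
```

View pics/w1.png

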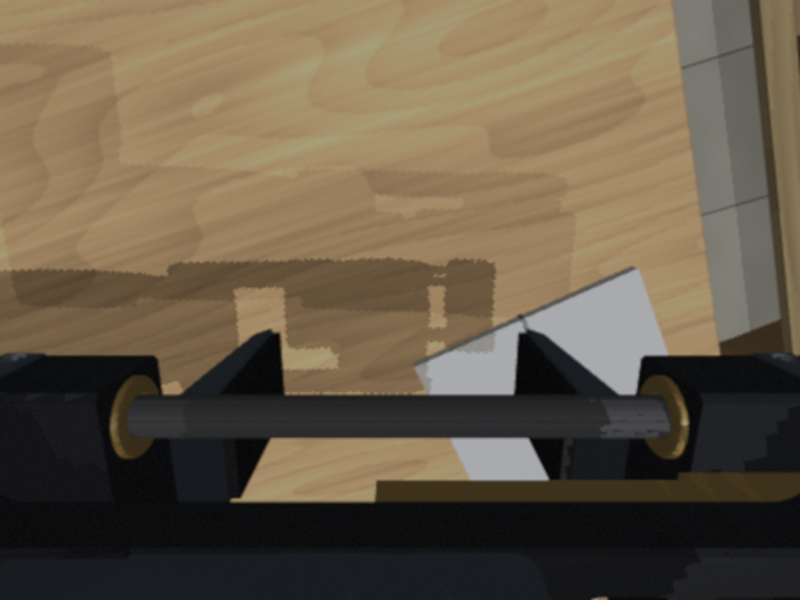

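That picture shows only desk and notebook: the move was refused because every key must be present. I'll resend it with full rows.

Emit:
send_rows([
  {"tx": -0.065,"ty": -0.043,"tz": -0.055,"rx": 0,"ry": 0,"rz": 0,"gripper": -1},
  {"tx": -0.065,"ty": -0.043,"tz": -0.055,"rx": 0,"ry": 0,"rz": 0,"gripper": -1},
  {"tx": -0.065,"ty": -0.043,"tz": -0.055,"rx": 0,"ry": 0,"rz": 0,"gripper": -1},
  {"tx": -0.065,"ty": -0.043,"tz": -0.055,"rx": 0,"ry": 0,"rz": 0,"gripper": -1},
  {"tx": -0.048,"ty": -0.091,"tz": 0.03,"rx": -0.012,"ry": -0.102,"rz": -0.034,"gripper": -1},
  {"tx": -0.048,"ty": -0.091,"tz": 0.03,"rx": -0.012,"ry": -0.102,"rz": -0.034,"gripper": -1},
  {"tx": -0.048,"ty": -0.091,"tz": 0.03,"rx": -0.012,"ry": -0.102,"rz": -0.034,"gripper": -1},
  {"tx": -0.048,"ty": -0.091,"tz": 0.03,"rx": -0.012,"ry": -0.102,"rz": -0.034,"gripper": -1},
  {"tx": -0.048,"ty": -0.091,"tz": 0.03,"rx": -0.012,"ry": -0.102,"rz": -0.034,"gripper": -1},
  {"tx": -0.048,"ty": -0.091,"tz": 0.03,"rx": -0.012,"ry": -0.102,"rz": -0.034,"gripper": -1},
  {"tx": -0.048,"ty": -0.091,"tz": 0.03,"rx": -0.012,"ry": -0.102,"rz": -0.034,"gripper": -1},
  {"tx": -0.048,"ty": -0.091,"tz": 0.03,"rx": -0.012,"ry": -0.102,"rz": -0.034,"gripper": -1},
])

```text
time_s: 1.7
ee_pos: [387.4, 28.7, 237.6]
ee_rot: [178.8, 24.8, 171.3]
force: [-0.1, 1.1, 0.4]
gripper_width: 91.6
gripper_force: 0.0
```

Emit:
send_rows([
  {"tx": -0.048,"ty": -0.091,"tz": 0.03,"rx": -0.012,"ry": -0.102,"rz": -0.034,"gripper": -1},
  {"tx": -0.048,"ty": -0.091,"tz": 0.03,"rx": -0.012,"ry": -0.102,"rz": -0.034,"gripper": -1},
  {"tx": -0.048,"ty": -0.091,"tz": 0.03,"rx": -0.012,"ry": -0.102,"rz": -0.034,"gripper": -1},
  {"tx": -0.048,"ty": -0.091,"tz": 0.03,"rx": -0.012,"ry": -0.102,"rz": -0.034,"gripper": -1},
  {"tx": -0.048,"ty": -0.091,"tz": 0.03,"rx": -0.012,"ry": -0.102,"rz": -0.034,"gripper": -1},
  {"tx": 0,"ty": 0,"tz": 0,"rx": 0,"ry": 0,"rz": 0,"gripper": -1},
  {"tx": 0,"ty": 0,"tz": 0,"rx": 0,"ry": 0,"rz": 0,"gripper": -1},
])

```text
time_s: 2.58
ee_pos: [493.9, -181.8, 231.4]
ee_rot: [179.7, 37.8, 176.4]
force: [0.5, -0.2, 0.6]
gripper_width: 90.7
gripper_force: 0.0
```

```bash
python3 - <<'E'
from h import *
import pickle
s=env.state(); print(s["qpos"].round(1),s["ee_pos"],s["ee_rot"])
M,p=tool_from_tin(tinR(YAW,140),TIN); plan(M,p-120*M[:,2])
c=cam("wrist");pickle.dump(c,open("w1.pkl","wb"))
Rt=tinR(YAW,140)
for P in [(-111,18,34),(-111,-18,34),(-111,18,10),(-111,-18,10),(-60,38,44),(-60,-38,44),(60,38,44),(60,-38,44),(-60,38,0),(-60,-38,0)]:
    print(P,((proj(c,TIN+Rt@P)[0]+.5)*1.5625-.5).round(1))
cv2.imwrite("pics/w2.png",cv2.resize(c[0],(800,600),interpolation=cv2.INTER_CUBIC))
E
```

```text
[ -32.6   -1.   121.8   36.8   30.3 -146.5] [ 493.90433619 -181.77758042  231.42104022] [179.65533151  37.83474901 176.38108185]
1 x {'tx': -0.0137, 'ty': -0.0618, 'tz': 0.0112, 'rx': 0.0027, 'ry': -0.0721, 'rz': -0.0111}
 path [[501.0, -213.0, 231.0]] [501.0, -213.0, 231.0]
(-111, 18, 34) [376.2 348.6]
(-111, -18, 34) [313.8 349. ]
(-111, 18, 10) [375.5 308.1]
(-111, -18, 10) [311.9 308.4]
(-60, 38, 44) [408.9 339.7]
(-60, -38, 44) [298.6 340.4]
(60, 38, 44) [406.1 303.1]
(60, -38, 44) [325.3 303.6]
(-60, 38, 0) [408.8 276.5]
(-60, -38, 0) [295.2 277.1]
```

View pics/w2.png

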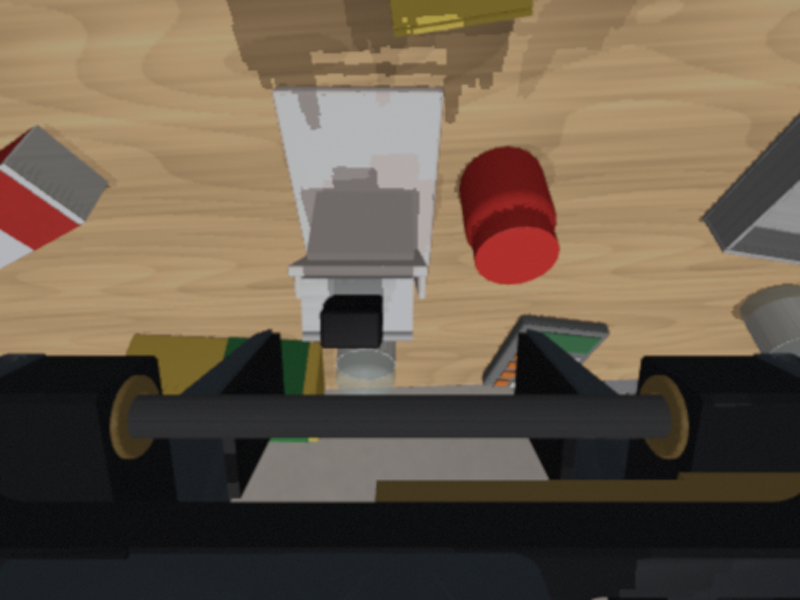

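The wrist view shows the grip end at (321–381, 310–347), about 5 px right of the prediction, so the tin is about 2.5 mm more to +y. Joint 6 is at its limit, so I flip the tool half a turn, which also leaves room for the later turn-over.

Emit:
send_rows([
  {"tx": 0,"ty": 0,"tz": 0,"rx": 0,"ry": 0,"rz": 0.3333,"gripper": -1},
  {"tx": 0,"ty": 0,"tz": 0,"rx": 0,"ry": 0,"rz": 0.3333,"gripper": -1},
  {"tx": 0,"ty": 0,"tz": 0,"rx": 0,"ry": 0,"rz": 0.3333,"gripper": -1},
  {"tx": 0,"ty": 0,"tz": 0,"rx": 0,"ry": 0,"rz": 0.3333,"gripper": -1},
  {"tx": 0,"ty": 0,"tz": 0,"rx": 0,"ry": 0,"rz": 0.3333,"gripper": -1},
  {"tx": 0,"ty": 0,"tz": 0,"rx": 0,"ry": 0,"rz": 0.3333,"gripper": -1},
  {"tx": 0,"ty": 0,"tz": 0,"rx": 0,"ry": 0,"rz": 0.3333,"gripper": -1},
  {"tx": 0,"ty": 0,"tz": 0,"rx": 0,"ry": 0,"rz": 0.3333,"gripper": -1},
  {"tx": 0,"ty": 0,"tz": 0,"rx": 0,"ry": 0,"rz": 0.3333,"gripper": -1},
  {"tx": 0,"ty": 0,"tz": 0,"rx": 0,"ry": 0,"rz": 0.3333,"gripper": -1},
  {"tx": 0,"ty": 0,"tz": 0,"rx": 0,"ry": 0,"rz": 0.3333,"gripper": -1},
  {"tx": 0,"ty": 0,"tz": 0,"rx": 0,"ry": 0,"rz": 0.3333,"gripper": -1},
])

```text
time_s: 4.12
ee_pos: [494.2, -180.5, 232.3]
ee_rot: [146.2, -18.3, 61.9]
force: [-0.6, 1.0, 0.0]
gripper_width: 91.5
gripper_force: 0.0
```

Emit:
send_rows([
  {"tx": 0,"ty": 0,"tz": 0,"rx": 0,"ry": 0,"rz": 0.3333,"gripper": -1},
  {"tx": 0,"ty": 0,"tz": 0,"rx": 0,"ry": 0,"rz": 0.3333,"gripper": -1},
  {"tx": 0,"ty": 0,"tz": 0,"rx": 0,"ry": 0,"rz": 0.3333,"gripper": -1},
  {"tx": 0,"ty": 0,"tz": 0,"rx": 0,"ry": 0,"rz": 0.3333,"gripper": -1},
  {"tx": 0,"ty": 0,"tz": 0,"rx": 0,"ry": 0,"rz": 0.3333,"gripper": -1},
  {"tx": 0,"ty": 0,"tz": 0,"rx": 0,"ry": 0,"rz": 0.3333,"gripper": -1},
  {"tx": 0,"ty": 0,"tz": 0,"rx": 0,"ry": 0,"rz": 0,"gripper": -1},
])

```text
time_s: 5.0
ee_pos: [494.3, -180.8, 232.3]
ee_rot: [-179.8, -37.9, -3.3]
force: [-0.5, 0.6, -0.6]
gripper_width: 91.2
gripper_force: 0.0
```

```bash
sed -i 's/^TIN=.*/TIN=np.array([605.5,-216.5,72.]); YAW=-3.2/; s/M=np.c_\[.*/M=np.c_[Rt[:,2],-Rt[:,1],Rt[:,0]]/; s/# tool z = tin x, y = tin y, x = -tin z/# tool z = tin x, y = -tin y, x = tin z/' h.py
python3 - <<'E'
from h import *
s=env.state(); print(s["time_s"],s["qpos"].round(1),s["ee_pos"],s["ee_rot"])
M,p=tool_from_tin(tinR(YAW,140),TIN); c=plan(M,p-80*M[:,2]); plan(M,p,n=4,cur=c)
E
```

```text
5.0 [-32.5  -1.1 121.8  36.8  30.3  33.3] [ 494.33276306 -180.77055759  232.32607902] [-179.80123162  -37.94542286   -3.3462748 ]
2 x {'tx': 0.0068, 'ty': 0.0295, 'tz': 0.046, 'rx': -0.0018, 'ry': 0.0342, 'rz': -0.002}
 path [[510.0, -196.0, 216.0]] [527.0, -212.0, 200.0]
4 x {'tx': 0.0, 'ty': 0.0, 'tz': 0.04, 'rx': 0.0, 'ry': 0.0, 'rz': 0.0}
 path [[539.0, -213.0, 185.0], [578.0, -215.0, 139.0]] [578.0, -215.0, 139.0]
```

Emit:
send_rows([
  {"tx": 0.007,"ty": 0.0295,"tz": 0.046,"rx": -0.002,"ry": 0.034,"rz": -0.002,"gripper": -1},
  {"tx": 0.007,"ty": 0.0295,"tz": 0.046,"rx": -0.002,"ry": 0.034,"rz": -0.002,"gripper": -1},
  {"tx": 0,"ty": 0,"tz": 0.04,"rx": 0,"ry": 0,"rz": 0,"gripper": -1},
  {"tx": 0,"ty": 0,"tz": 0.04,"rx": 0,"ry": 0,"rz": 0,"gripper": -1},
  {"tx": 0,"ty": 0,"tz": 0.04,"rx": 0,"ry": 0,"rz": 0,"gripper": -1},
  {"tx": 0,"ty": 0,"tz": 0.04,"rx": 0,"ry": 0,"rz": 0,"gripper": -1},
  {"tx": 0,"ty": 0,"tz": 0,"rx": 0,"ry": 0,"rz": 0,"gripper": -1},
])

```text
time_s: 5.88
ee_pos: [578.2, -215.5, 137.9]
ee_rot: [-179.9, -39.9, -3.3]
force: [-0.2, 0.1, -0.8]
gripper_width: 91.2
gripper_force: 0.0
```

```bash
python3 - <<'E'
from h import *
s=env.state(); print(s["time_s"],s["qpos"].round(1),s["ee_pos"],s["ee_rot"],s["force"])
M,p=tool_from_tin(tinR(YAW,140),TIN); plan(M,p,n=1)
c=cam("wrist");d=cam("scene")
im=np.zeros((600,800,3),np.uint8); im[:384,:512]=c[0]
im[:384,514:]=cv2.resize(d[0][130:206,184:241],(286,384),interpolation=cv2.INTER_CUBIC)
cv2.imwrite("pics/w3.png",im)
E
```

```text
5.875 [-30.8  14.3 121.9  67.7  18.8   1.6] [ 578.16228155 -215.52249051  137.94940058] [-179.90526019  -39.87150758   -3.32597121] [-0.18510435  0.053716   -0.8037148 ]
1 x {'tx': 0.0011, 'ty': -0.0011, 'tz': -0.0022, 'rx': -0.0005, 'ry': 0.0043, 'rz': -0.0032}
 path [[578.0, -215.0, 139.0]] [578.0, -215.0, 139.0]
```

View pics/w3.png

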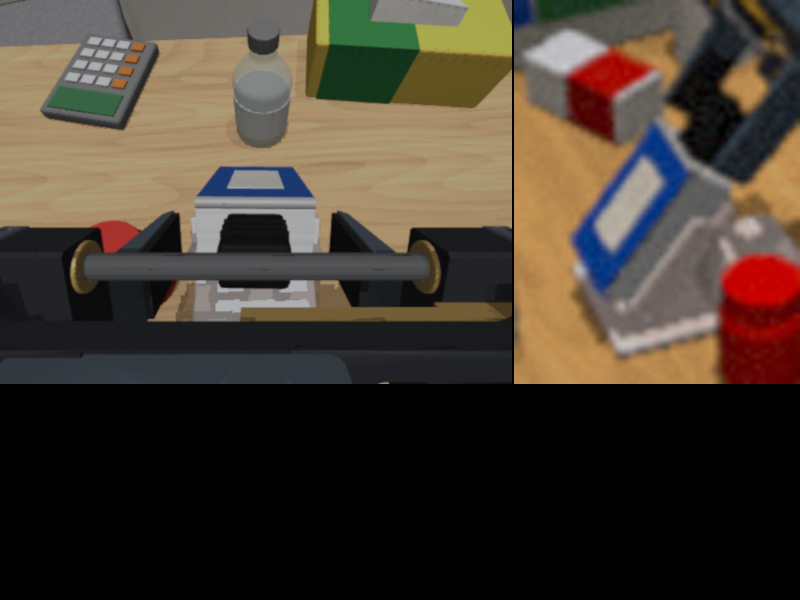

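The grip at (218–290, 215–287) sits centred between the fingers at (180) and (332). Closing.

Emit:
send_rows([
  {"tx": 0,"ty": 0,"tz": 0,"rx": 0,"ry": 0,"rz": 0,"gripper": 1},
  {"tx": 0,"ty": 0,"tz": 0,"rx": 0,"ry": 0,"rz": 0,"gripper": 1},
  {"tx": 0,"ty": 0,"tz": 0,"rx": 0,"ry": 0,"rz": 0,"gripper": 1},
  {"tx": 0,"ty": 0,"tz": 0,"rx": 0,"ry": 0,"rz": 0,"gripper": 1},
  {"tx": 0,"ty": 0,"tz": 0,"rx": 0,"ry": 0,"rz": 0,"gripper": 1},
  {"tx": 0,"ty": 0,"tz": 0,"rx": 0,"ry": 0,"rz": 0,"gripper": 1},
  {"tx": 0,"ty": 0,"tz": 0,"rx": 0,"ry": 0,"rz": 0,"gripper": 1},
  {"tx": 0,"ty": 0,"tz": 0,"rx": 0,"ry": 0,"rz": 0,"gripper": 1},
], grip_force=60)

```text
time_s: 6.98
ee_pos: [578.2, -216.6, 139.0]
ee_rot: [-179.8, -40.0, -3.6]
force: [1.3, 1.5, 0.0]
gripper_width: 35.5
gripper_force: 60.0
```

```bash
python3 - <<'E'
from h import *
s=env.state(); print(s)
np.save("home.npy",np.r_[s["ee_pos"],s["ee_rot"]])
E
```

```text
{'time_s': 6.975, 'qpos': array([-30.93649515,  14.19267277, 121.88597248,  67.80678152,
        18.77031091,   1.65306811]), 'qvel': array([-0.06297822, -0.08656775,  0.00439963, -0.15651771, -0.02572893,
        0.01785241]), 'effort': array([ -0.57111841, -32.83570647, -18.77527356,   0.81747707,
        -0.40630186,  -0.05668273]), 'ee_pos': array([ 578.20885965, -216.55118402,  138.97719145]), 'ee_rot': array([-179.83389524,  -39.97724145,   -3.56737561]), 'force': array([1.29921728, 1.49610035, 0.00483917]), 'torque': array([0.20571992, 0.43797195, 0.02593887]), 'gripper_force': 59.984691739082336, 'gripper_width': 35.54935621799835}
```

The tin is held at a 35.5 mm opening and the home pose is recorded. I lift it off the board (4 mm) and withdraw along the slope. I also fit a quick kinematic model to choose a reachable way of turning it over.

Emit:
send_rows([
  {"tx": 0.008,"ty": 0,"tz": -0.004,"rx": 0,"ry": 0,"rz": 0,"gripper": 1},
  {"tx": 0,"ty": 0,"tz": -0.04,"rx": 0,"ry": 0,"rz": 0,"gripper": 1},
  {"tx": 0,"ty": 0,"tz": -0.06,"rx": 0,"ry": 0,"rz": 0,"gripper": 1},
  {"tx": 0,"ty": 0,"tz": -0.06,"rx": 0,"ry": 0,"rz": 0,"gripper": 1},
  {"tx": 0,"ty": 0,"tz": -0.06,"rx": 0,"ry": 0,"rz": 0,"gripper": 1},
  {"tx": 0,"ty": 0,"tz": -0.06,"rx": 0,"ry": 0,"rz": 0,"gripper": 1},
  {"tx": 0,"ty": 0,"tz": 0,"rx": 0,"ry": 0,"rz": 0,"gripper": 1},
])

```text
time_s: 7.85
ee_pos: [489.5, -212.0, 251.6]
ee_rot: [180.0, -40.1, -3.5]
force: [-0.0, -1.4, -2.0]
gripper_width: 35.4
gripper_force: 60.0
```

```bash
cat > kin.py <<'E'
from h import *
from scipy.optimize import least_squares
ob=[([72.021,18.344,89.69,0,72.042,-1.147],[166.41,550.01,213.3],[-179.923,0,163.169]),
([-32.6,-1,121.8,36.8,30.3,-146.5],[493.9,-181.78,231.42],[179.655,37.835,176.38]),
([-32.5,-1.1,121.8,36.8,30.3,33.3],[494.33,-180.77,232.33],[-179.8,-37.945,-3.346]),
([-30.936,14.193,121.886,67.807,18.77,1.653],[578.209,-216.551,138.977],[-179.834,-39.977,-3.567])]
s=env.state();ob.append((list(s["qpos"]),list(s["ee_pos"]),list(s["ee_rot"])))
E_=lambda a,v:R.from_euler(a,v,degrees=True)
def fk(q,k,c=90):
    a1,h,L2,L3,e,d=k
    s=np.radians([q[1],q[1]+q[2]]);w=np.array([a1+L2*np.sin(s[0])+L3*np.sin(s[1])+e*np.cos(s[1]),0,h+L2*np.cos(s[0])+L3*np.cos(s[1])-e*np.sin(s[1])])
    M=E_("ZYZYZ",[q[0],q[1]+q[2],q[3],q[4],q[5]+c]).as_matrix()
    return M,E_("z",q[0]).as_matrix()@w+d*M[:,2]
f=least_squares(lambda k:np.concatenate([fk(q,k)[1]-p for q,p,r in ob]),[0,400,400,400,0,250])
K=f.x
LO=np.array([-177.97,-48.28,12.27,-77.06,2.81,-146.56]);HI=np.array([177.97,115.42,149.76,257.06,150.46,146.56])
def ik(M,p,q0):
    def g(q):
        A,x=fk(q,K);return np.r_[(x-p),400*R.from_matrix(A.T@M).as_rotvec()]
    r=least_squares(g,np.clip(q0,LO+.1,HI-.1),bounds=(LO,HI));return r.x,np.abs(r.fun).max()
E
python3 - <<'E'
from kin import *
print("K",K.round(1),"res",np.abs(f.fun).max().round(1),"q",s["qpos"].round(1),s["ee_pos"],s["ee_rot"],s["force"],s["gripper_width"])
for q,p,r in ob: print(np.degrees(R.from_matrix(fk(q,K)[0].T@E_("xyz",r).as_matrix()).magnitude()).round(1))
import pickle
d=pickle.load(open("c0.pkl","rb"));S,T=d["scene"],d["top"];fl=lambda x,y:((x+.5)*.64-.5,(y+.5)*.64-.5)
cs=np.array([onz(T,fl(*u),45) for u in[(272,237),(374,263),(352,341),(248,311)]]);print("tray",cs.mean(0),[np.linalg.norm(cs[i]-cs[i-1]).round() for i in range(4)], np.array([onz(S,fl(*u),45) for u in[(383,362),(468,350),(513,443),(411,470)]]).mean(0))
C=np.array([574,234,0.])
for ps in (20,0,40):
  for pitch,roll in((140,0),(140,180),(180,0),(200,0),(220,0)):
    Rt=tinR(ps,pitch)@E_("x",roll).as_matrix()
    up=roll==0 and pitch<200
    hinge=Rt@[-60,0,40];foot=Rt@[60,0,40]
    o=C-[(hinge+foot)[0]/2,(hinge+foot)[1]/2,0];o[2]=155-hinge[2]
    if pitch==140 and roll==0: hf=tinR(ps,140)@E_("x",180).as_matrix();o=C-(hf@[0,0,40])*[1,1,0];o[2]=155-(hf@[-60,0,40])[2]; o=o+hf@[0,0,22]-Rt@[0,0,22]
    M,p=tool_from_tin(Rt,o)
    for q0 in ([20,20,110,0,20,90],[20,20,110,0,60,-90],[20,20,110,90,20,0]):
      q,e=ik(M,p,q0)
      if e<3: print(ps,pitch,roll,p.round(0),q.round(0));
E
```

```text
Traceback (most recent call last):
  File "kin.py", line 14, in <module>
    f=least_squares(lambda k:np.concatenate([fk(q,k)[1]-p for q,p,r in ob]),[0,400,400,400,0,250])
  File "kin.py", line 14, in <lambda>
    f=least_squares(lambda k:np.concatenate([fk(q,k)[1]-p for q,p,r in ob]),[0,400,400,400,0,250])
                                             ~~^^^^^
  File "kin.py", line 12, in fk
    M=E_("ZYZYZ",[q[0],q[1]+q[2],q[3],q[4],q[5]+c]).as_matrix()
      ~~^^^^^^^^^^^^^^^^^^^^^^^^^^^^^^^^^^^^^^^^^^^
  File "kin.py", line 8, in <lambda>
    E_=lambda a,v:R.from_euler(a,v,degrees=True)
                  ~~~~~~~~~~~~^^^^^^^^^^^^^^^^^^
  File "scipy/spatial/transform/_rotation.pyx", line 1413, in scipy.spatial.transform._rotation.Rotation.from_euler
ValueError: Expected axis specification to be a non-empty string of upto 3 characters, got ZYZYZ
```

```bash
sed -i 's/M=E_("ZYZYZ".*/M=(E_("ZY",[q[0],q[1]+q[2]])*E_("ZYZ",[q[3],q[4],q[5]+c])).as_matrix()/' kin.py
cat > run.py <<'E'
from kin import *
print("K",K.round(1),"res",np.abs(f.fun).max().round(1),"q",s["qpos"].round(1),s["ee_pos"],s["ee_rot"],s["force"],s["gripper_width"])
for q,p,r in ob: print(np.degrees(R.from_matrix(fk(q,K)[0].T@E_("xyz",r).as_matrix()).magnitude()).round(1))
import pickle
d=pickle.load(open("c0.pkl","rb"));S,T=d["scene"],d["top"];fl=lambda x,y:((x+.5)*.64-.5,(y+.5)*.64-.5)
cs=np.array([onz(T,fl(*u),45) for u in[(272,237),(374,263),(352,341),(248,311)]]);print("tray",cs.mean(0),[np.linalg.norm(cs[i]-cs[i-1]).round() for i in range(4)], np.array([onz(S,fl(*u),45) for u in[(383,362),(468,350),(513,443),(411,470)]]).mean(0))
C=np.array([574,234,0.])
for ps in (20,0,40):
  for pitch,roll in((140,0),(140,180),(180,0),(200,0),(220,0)):
    Rt=tinR(ps,pitch)@E_("x",roll).as_matrix()
    hinge=Rt@[-60,0,40];foot=Rt@[60,0,40]
    o=C-(hinge+foot)/2*[1,1,0];o[2]=155-hinge[2]
    if pitch==140 and roll==0: hf=tinR(ps,140)@E_("x",180).as_matrix();o=C-(hf@[0,0,40])*[1,1,0];o[2]=155-(hf@[-60,0,40])[2]; o=o+hf@[0,0,22]-Rt@[0,0,22]
    M,p=tool_from_tin(Rt,o)
    for q0 in ([20,20,110,0,20,90],[20,20,110,0,60,-90],[20,20,110,90,20,0]):
      q,e=ik(M,p,q0)
      if e<3: print(ps,pitch,roll,p.round(0),q.round(0));
E
python3 run.py
```

```text
K [-34.8 172.2 624.5 450.   47.9 370. ] res 10.9 q [-37.9  -1.4 120.3  41.3  33.4  26. ] [ 489.53888834 -212.01629798  251.63333772] [179.96274117 -40.08417012  -3.48205881] [-0.0374964  -1.35661709 -1.98177136] 35.44159272547224
0.0
0.1
0.1
0.0
0.0
tray [573.32347204 230.64337257  45.        ] [np.float64(186.0), np.float64(253.0), np.float64(193.0), np.float64(257.0)] [579.31570417 242.24485635  45.        ]
20 140 0 [545. 224. 174.] [ 24.   7. 124. -16.   9. 109.]
20 140 0 [545. 224. 174.] [ 24.   7. 124. -16.   9. 109.]
20 140 0 [545. 224. 174.] [ 24.   7. 124. -16.   9. 109.]
20 140 180 [545. 224. 174.] [ 24.   7. 124. -16.   9. -71.]
20 140 180 [545. 224. 174.] [ 24.   7. 124. -16.   9. -71.]
20 180 0 [557. 228. 164.] [22. 22. 90.  0. 68. 92.]
20 180 0 [557. 228. 164.] [22. 22. 90. -0. 68. 92.]
20 200 0 [580. 236. 170.] [22. 36. 69.  1. 95. 92.]
20 200 0 [580. 236. 170.] [22. 36. 69.  1. 95. 92.]
20 220 0 [603. 244. 174.] [ 22.  51.  47.   1. 122.  92.]
20 220 0 [603. 244. 174.] [ 22.  51.  47.   1. 122.  92.]
20 220 0 [603. 244. 174.] [ 22.  51.  47.   1. 122.  92.]
0 140 180 
[... 468 characters left out ...]
4. 174.] [ 16.  49.  50.  11. 119. 108.]
40 140 0 [550. 214. 174.] [  9.   9. 122.  57.  23.  11.]
40 140 0 [550. 214. 174.] [  9.   9. 122.  57.  23.  11.]
40 140 0 [550. 214. 174.] [  9.   9. 122.  57.  23.  11.]
40 180 0 [560. 222. 164.] [22. 23. 90.  0. 68. 72.]
40 180 0 [560. 222. 164.] [22. 23. 90.  0. 68. 72.]
40 180 0 [560. 222. 164.] [22. 23. 90.  0. 68. 72.]
40 200 0 [579. 238. 170.] [25. 35. 70. -5. 94. 76.]
40 200 0 [579. 238. 170.] [25. 35. 70. -5. 94. 76.]
40 200 0 [579. 238. 170.] [25. 35. 70. -5. 94. 76.]
40 220 0 [598. 254. 174.] [ 28.  50.  49.  -9. 120.  76.]
40 220 0 [598. 254. 174.] [ 28.  50.  49.  -9. 120.  76.]
40 220 0 [598. 254. 174.] [ 28.  50.  49.  -9. 120.  76.]
```

The kinematic model fits: orientation is exact and position is within 11 mm. Turning over by pitching the tool from 140° through 180° to 220° in the arm's plane is comfortably reachable and leaves the mouth 130° from upright. Next I plan the transport.

```bash
python3 - <<'E'
from h import *
T=lambda yaw,p,pos:(tool_from_tin(tinR(yaw,p),np.zeros(3))[0],np.array(pos,float))
c=plan(*T(20,150,[515,205,290]),n=12)
c=plan(*T(20,178,[557,228,190]),n=4,cur=c)
c=plan(*T(20,220,[603,244,176]),n=8,cur=c)
E
```

```text
12 x {'tx': 0.0146, 'ty': -0.0688, 'tz': 0.002, 'rx': 0.0376, 'ry': -0.0276, 'rz': -0.0535}
 path [[498.0, -178.0, 256.0], [516.0, -75.0, 266.0], [524.0, 30.0, 276.0], [522.0, 135.0, 284.0]] [515.0, 205.0, 290.0]
4 x {'tx': 0.0057, 'ty': -0.0036, 'tz': 0.0555, 'rx': 0.0, 'ry': -0.2333, 'rz': -0.0}
 path [[530.0, 212.0, 267.0], [557.0, 228.0, 190.0]] [557.0, 228.0, 190.0]
8 x {'tx': 0.013, 'ty': 0.0002, 'tz': -0.0001, 'rx': -0.0, 'ry': -0.175, 'rz': -0.0}
 path [[563.0, 230.0, 190.0], [581.0, 236.0, 188.0], [598.0, 242.0, 180.0]] [603.0, 244.0, 176.0]
```

Emit:
send_rows([
  {"tx": 0.015,"ty": -0.069,"tz": 0.002,"rx": 0.038,"ry": -0.028,"rz": -0.0535,"gripper": 1},
  {"tx": 0.015,"ty": -0.069,"tz": 0.002,"rx": 0.038,"ry": -0.028,"rz": -0.0535,"gripper": 1},
  {"tx": 0.015,"ty": -0.069,"tz": 0.002,"rx": 0.038,"ry": -0.028,"rz": -0.0535,"gripper": 1},
  {"tx": 0.015,"ty": -0.069,"tz": 0.002,"rx": 0.038,"ry": -0.028,"rz": -0.0535,"gripper": 1},
  {"tx": 0.015,"ty": -0.069,"tz": 0.002,"rx": 0.038,"ry": -0.028,"rz": -0.0535,"gripper": 1},
  {"tx": 0.015,"ty": -0.069,"tz": 0.002,"rx": 0.038,"ry": -0.028,"rz": -0.0535,"gripper": 1},
  {"tx": 0.015,"ty": -0.069,"tz": 0.002,"rx": 0.038,"ry": -0.028,"rz": -0.0535,"gripper": 1},
  {"tx": 0.015,"ty": -0.069,"tz": 0.002,"rx": 0.038,"ry": -0.028,"rz": -0.0535,"gripper": 1},
  {"tx": 0.015,"ty": -0.069,"tz": 0.002,"rx": 0.038,"ry": -0.028,"rz": -0.0535,"gripper": 1},
  {"tx": 0.015,"ty": -0.069,"tz": 0.002,"rx": 0.038,"ry": -0.028,"rz": -0.0535,"gripper": 1},
  {"tx": 0.015,"ty": -0.069,"tz": 0.002,"rx": 0.038,"ry": -0.028,"rz": -0.0535,"gripper": 1},
  {"tx": 0.015,"ty": -0.069,"tz": 0.002,"rx": 0.038,"ry": -0.028,"rz": -0.0535,"gripper": 1},
])

```text
time_s: 9.35
ee_pos: [515.8, 208.3, 289.2]
ee_rot: [-179.6, -29.6, 20.1]
force: [0.3, -0.8, -2.3]
gripper_width: 35.7
gripper_force: 60.0
```

Emit:
send_rows([
  {"tx": 0,"ty": 0,"tz": 0,"rx": 0,"ry": 0,"rz": 0,"gripper": 1},
  {"tx": 0,"ty": 0,"tz": 0,"rx": 0,"ry": 0,"rz": 0,"gripper": 1},
])

```text
time_s: 9.6
ee_pos: [516.0, 206.6, 289.6]
ee_rot: [-179.7, -29.6, 20.0]
force: [-0.0, 0.4, -1.9]
gripper_width: 35.7
gripper_force: 60.0
```

```bash
python3 - <<'E'
from h import *
T=lambda yaw,p,pos:(tool_from_tin(tinR(yaw,p),np.zeros(3))[0],np.array(pos,float))
s=env.state();print(s["qpos"].round(1),s["ee_pos"],s["ee_rot"],s["gripper_width"])
c=plan(*T(20,178,[557,228,190]),n=5)
E
```

```text
[ 20.6   0.  107.7   0.   42.7  90.5] [516.02175183 206.61112502 289.61157112] [-179.65993776  -29.6416175    19.98657222] 35.65697344956127
5 x {'tx': 0.0047, 'ty': -0.0023, 'tz': 0.044, 'rx': -0.0022, 'ry': -0.1843, 'rz': 0.0005}
 path [[528.0, 212.0, 272.0], [552.0, 225.0, 212.0]] [557.0, 228.0, 190.0]
```

Emit:
send_rows([
  {"tx": 0.005,"ty": -0.002,"tz": 0.044,"rx": -0.002,"ry": -0.184,"rz": 0,"gripper": 1},
  {"tx": 0.005,"ty": -0.002,"tz": 0.044,"rx": -0.002,"ry": -0.184,"rz": 0,"gripper": 1},
  {"tx": 0.005,"ty": -0.002,"tz": 0.044,"rx": -0.002,"ry": -0.184,"rz": 0,"gripper": 1},
  {"tx": 0.005,"ty": -0.002,"tz": 0.044,"rx": -0.002,"ry": -0.184,"rz": 0,"gripper": 1},
  {"tx": 0.005,"ty": -0.002,"tz": 0.044,"rx": -0.002,"ry": -0.184,"rz": 0,"gripper": 1},
  {"tx": 0,"ty": 0,"tz": 0,"rx": 0,"ry": 0,"rz": 0,"gripper": 1},
  {"tx": 0.013,"ty": 0,"tz": 0,"rx": 0,"ry": -0.175,"rz": 0,"gripper": 1},
  {"tx": 0.013,"ty": 0,"tz": 0,"rx": 0,"ry": -0.175,"rz": 0,"gripper": 1},
  {"tx": 0.013,"ty": 0,"tz": 0,"rx": 0,"ry": -0.175,"rz": 0,"gripper": 1},
  {"tx": 0.013,"ty": 0,"tz": 0,"rx": 0,"ry": -0.175,"rz": 0,"gripper": 1},
])

```text
time_s: 10.85
ee_pos: [583.6, 236.1, 191.4]
ee_rot: [-180.0, 18.6, 20.0]
force: [0.5, 1.1, -2.7]
gripper_width: 35.8
gripper_force: 60.0
```

Emit:
send_rows([
  {"tx": 0.013,"ty": 0,"tz": 0,"rx": 0,"ry": -0.175,"rz": 0,"gripper": 1},
  {"tx": 0.013,"ty": 0,"tz": 0,"rx": 0,"ry": -0.175,"rz": 0,"gripper": 1},
  {"tx": 0.013,"ty": 0,"tz": 0,"rx": 0,"ry": -0.175,"rz": 0,"gripper": 1},
  {"tx": 0.013,"ty": 0,"tz": 0,"rx": 0,"ry": -0.175,"rz": 0,"gripper": 1},
  {"tx": 0,"ty": 0,"tz": 0,"rx": 0,"ry": 0,"rz": 0,"gripper": 1},
  {"tx": 0,"ty": 0,"tz": 0,"rx": 0,"ry": 0,"rz": 0,"gripper": 1},
  {"tx": 0,"ty": 0,"tz": 0,"rx": 0,"ry": 0,"rz": 0,"gripper": 1},
  {"tx": 0,"ty": 0,"tz": 0,"rx": 0,"ry": 0,"rz": 0,"gripper": 1},
  {"tx": 0,"ty": 0,"tz": 0,"rx": 0,"ry": 0,"rz": 0,"gripper": 1},
  {"tx": 0,"ty": 0,"tz": 0,"rx": 0,"ry": 0,"rz": 0,"gripper": 1},
  {"tx": 0,"ty": 0,"tz": 0,"rx": 0,"ry": 0,"rz": 0,"gripper": 1},
  {"tx": 0,"ty": 0,"tz": 0,"rx": 0,"ry": 0,"rz": 0,"gripper": 1},
])

```text
time_s: 12.35
ee_pos: [604.7, 244.5, 178.0]
ee_rot: [-180.0, 39.8, 20.0]
force: [-1.0, 0.3, 0.1]
gripper_width: 35.9
gripper_force: 60.0
```

```bash
python3 - <<'E'
from h import *
s=env.state();print(s["qpos"].round(1),s["ee_pos"],s["ee_rot"],s["force"],s["gripper_width"])
c=cam("scene");t=cam("top")
im=np.zeros((600,800,3),np.uint8)
im[:,:450]=cv2.resize(c[0][170:320,225:338],(450,600),interpolation=cv2.INTER_CUBIC)
im[:350,450:]=cv2.convertScaleAbs(cv2.resize(t[0][130:230,150:250],(350,350),interpolation=cv2.INTER_CUBIC),alpha=1.6)
cv2.imwrite("pics/d1.png",im)
E
```

```text
[ 20.8  50.5  47.1   0.6 122.1  90.8] [604.69511177 244.48996661 178.02281288] [-179.98080969   39.77303229   20.04821971] [-1.04001718  0.26688809  0.10499069] 35.90525835622336
```

View pics/d1.png

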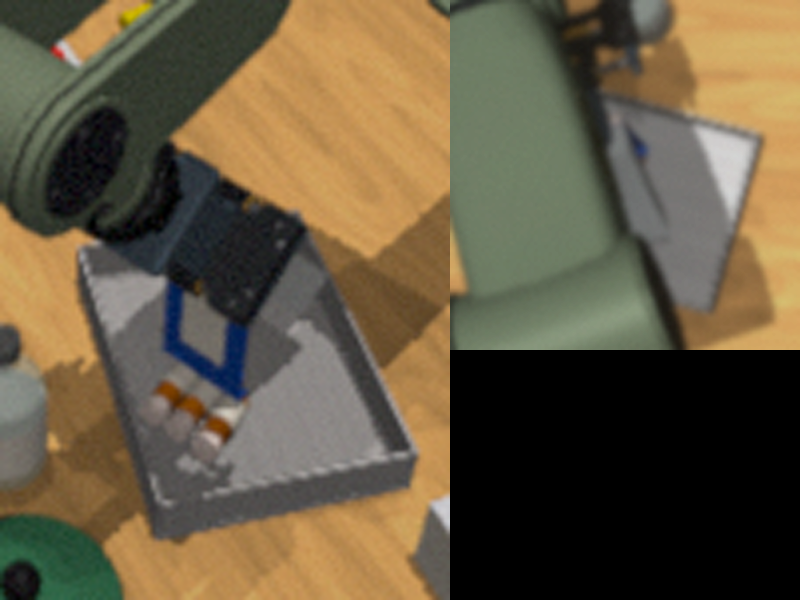

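All three vials, with white caps at about (155–215, 400–440), lie in the tray, and the lid hangs open. I lift, pitch back so the lid shuts, and return.

```bash
python3 - <<'E'
from h import *
T=lambda yaw,p,pos:(tool_from_tin(tinR(yaw,p),np.zeros(3))[0],np.array(pos,float))
c=plan(*T(20,219.8,[600,242,285]),n=3)
c=plan(*T(20,150,[515,205,300]),n=8,cur=c)
h=np.load("home.npy");H=R.from_euler("xyz",h[3:],degrees=True).as_matrix();pre=h[:3]-150*H[:,2]+4*H[:,0];print(pre)
c=plan(H,pre,n=12,cur=c)
E
```

```text
3 x {'tx': -0.0483, 'ty': 0.0005, 'tz': -0.0525, 'rx': 0.0001, 'ry': -0.0004, 'rz': 0.0004}
 path [[603.0, 244.0, 214.0]] [600.0, 242.0, 285.0]
8 x {'tx': -0.0249, 'ty': 0.0014, 'tz': 0.0, 'rx': 0.0, 'ry': 0.2908, 'rz': 0.0}
 path [[591.0, 238.0, 293.0], [560.0, 224.0, 307.0], [526.0, 210.0, 305.0]] [515.0, 205.0, 300.0]
[ 485.05571279 -211.17943941  256.49159733]
12 x {'tx': -0.0177, 'ty': 0.0681, 'tz': -0.0029, 'rx': -0.0371, 'ry': 0.0274, 'rz': 0.0537}
 path [[519.0, 170.0, 297.0], [523.0, 65.0, 287.0], [517.0, -40.0, 277.0], [501.0, -143.0, 265.0]] [485.0, -211.0, 256.0]
```

Emit:
send_rows([
  {"tx": -0.048,"ty": 0,"tz": -0.0525,"rx": 0,"ry": 0,"rz": 0,"gripper": 1},
  {"tx": -0.048,"ty": 0,"tz": -0.0525,"rx": 0,"ry": 0,"rz": 0,"gripper": 1},
  {"tx": -0.048,"ty": 0,"tz": -0.0525,"rx": 0,"ry": 0,"rz": 0,"gripper": 1},
  {"tx": -0.025,"ty": 0.001,"tz": 0,"rx": 0,"ry": 0.291,"rz": 0,"gripper": 1},
  {"tx": -0.025,"ty": 0.001,"tz": 0,"rx": 0,"ry": 0.291,"rz": 0,"gripper": 1},
  {"tx": -0.025,"ty": 0.001,"tz": 0,"rx": 0,"ry": 0.291,"rz": 0,"gripper": 1},
  {"tx": -0.025,"ty": 0.001,"tz": 0,"rx": 0,"ry": 0.291,"rz": 0,"gripper": 1},
  {"tx": -0.025,"ty": 0.001,"tz": 0,"rx": 0,"ry": 0.291,"rz": 0,"gripper": 1},
  {"tx": -0.025,"ty": 0.001,"tz": 0,"rx": 0,"ry": 0.291,"rz": 0,"gripper": 1},
  {"tx": -0.025,"ty": 0.001,"tz": 0,"rx": 0,"ry": 0.291,"rz": 0,"gripper": 1},
  {"tx": -0.025,"ty": 0.001,"tz": 0,"rx": 0,"ry": 0.291,"rz": 0,"gripper": 1},
  {"tx": 0,"ty": 0,"tz": 0,"rx": 0,"ry": 0,"rz": 0,"gripper": 1},
])

```text
time_s: 13.95
ee_pos: [507.4, 204.6, 295.0]
ee_rot: [-180.0, -29.4, 20.0]
force: [0.7, -0.1, -2.1]
gripper_width: 36.0
gripper_force: 60.0
```

Emit:
send_rows([
  {"tx": -0.0177,"ty": 0.068,"tz": -0.003,"rx": -0.037,"ry": 0.0274,"rz": 0.0537,"gripper": 1},
  {"tx": -0.0177,"ty": 0.068,"tz": -0.003,"rx": -0.037,"ry": 0.0274,"rz": 0.0537,"gripper": 1},
  {"tx": -0.0177,"ty": 0.068,"tz": -0.003,"rx": -0.037,"ry": 0.0274,"rz": 0.0537,"gripper": 1},
  {"tx": -0.0177,"ty": 0.068,"tz": -0.003,"rx": -0.037,"ry": 0.0274,"rz": 0.0537,"gripper": 1},
  {"tx": -0.0177,"ty": 0.068,"tz": -0.003,"rx": -0.037,"ry": 0.0274,"rz": 0.0537,"gripper": 1},
  {"tx": -0.0177,"ty": 0.068,"tz": -0.003,"rx": -0.037,"ry": 0.0274,"rz": 0.0537,"gripper": 1},
  {"tx": -0.0177,"ty": 0.068,"tz": -0.003,"rx": -0.037,"ry": 0.0274,"rz": 0.0537,"gripper": 1},
  {"tx": -0.0177,"ty": 0.068,"tz": -0.003,"rx": -0.037,"ry": 0.0274,"rz": 0.0537,"gripper": 1},
  {"tx": -0.0177,"ty": 0.068,"tz": -0.003,"rx": -0.037,"ry": 0.0274,"rz": 0.0537,"gripper": 1},
  {"tx": -0.0177,"ty": 0.068,"tz": -0.003,"rx": -0.037,"ry": 0.0274,"rz": 0.0537,"gripper": 1},
  {"tx": -0.0177,"ty": 0.068,"tz": -0.003,"rx": -0.037,"ry": 0.0274,"rz": 0.0537,"gripper": 1},
  {"tx": -0.0177,"ty": 0.068,"tz": -0.003,"rx": -0.037,"ry": 0.0274,"rz": 0.0537,"gripper": 1},
])

```text
time_s: 15.45
ee_pos: [485.4, -210.5, 257.2]
ee_rot: [-179.7, -40.1, -3.5]
force: [0.2, -0.0, -1.8]
gripper_width: 35.7
gripper_force: 60.0
```

Emit:
send_rows([
  {"tx": 0,"ty": 0,"tz": 0,"rx": 0,"ry": 0,"rz": 0,"gripper": 1},
  {"tx": 0,"ty": 0,"tz": 0,"rx": 0,"ry": 0,"rz": 0,"gripper": 1},
])

```text
time_s: 15.7
ee_pos: [485.0, -208.7, 256.6]
ee_rot: [-179.7, -40.0, -3.5]
force: [-0.5, 0.8, -2.4]
gripper_width: 35.8
gripper_force: 60.0
```

```bash
python3 - <<'E'
from h import *
s=env.state();print(s["time_s"],s["qpos"].round(1),s["ee_pos"],s["ee_rot"],s["gripper_width"],s["force"])
h=np.load("home.npy");H=R.from_euler("xyz",h[3:],degrees=True).as_matrix()
c=plan(H,h[:3]-90*H[:,2]+4*H[:,0],n=3)
w=cam("wrist");d=cam("scene");t=cam("top")
im=np.zeros((600,800,3),np.uint8)
im[:300,:400]=cv2.resize(w[0],(400,300),interpolation=cv2.INTER_AREA)
im[:,400:]=cv2.resize(d[0][110:215,180:250],(400,600),interpolation=cv2.INTER_CUBIC)
im[300:,:400]=cv2.convertScaleAbs(cv2.resize(t[0][145:225,150:257],(400,300),interpolation=cv2.INTER_CUBIC),alpha=1.6)
cv2.imwrite("pics/r1.png",im)
E
```

```text
15.7 [-38.2  -2.2 120.2  40.8  34.5  26.6] [ 484.99708519 -208.74691987  256.55969349] [-179.67605522  -40.03385589   -3.53340341] 35.76575948281317 [-0.52488323  0.81127745 -2.38385274]
3 x {'tx': 0.0001, 'ty': 0.0017, 'tz': 0.0401, 'rx': -0.002, 'ry': -0.0006, 'rz': 0.0003}
 path [[498.0, -210.0, 241.0]] [524.0, -213.0, 211.0]
```

View pics/r1.png

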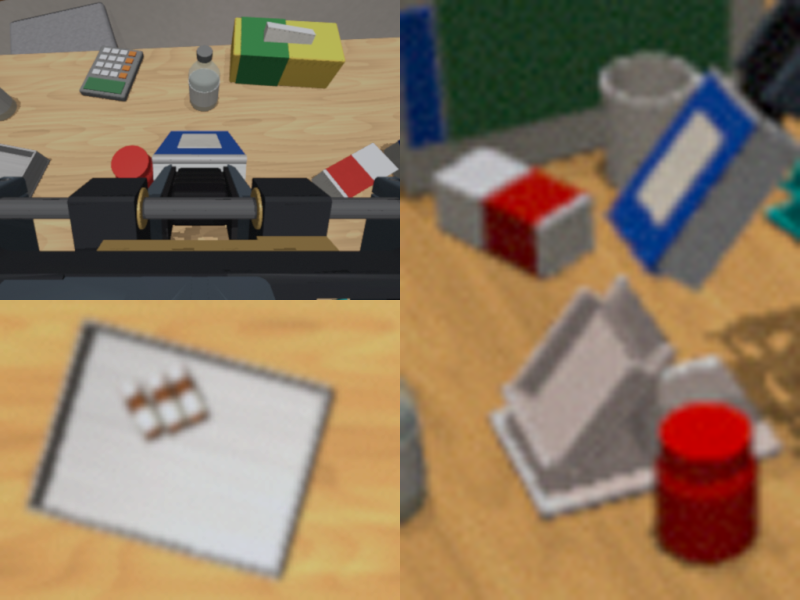

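The lid is shut, the tin has not slipped in the grip (the lid sits at the same wrist-view pixels as before), and the three vials lie in the tray at about (140–205, 375–435). I insert it now.

Emit:
send_rows([
  {"tx": 0,"ty": 0.0017,"tz": 0.04,"rx": -0.002,"ry": 0,"rz": 0,"gripper": 1},
  {"tx": 0,"ty": 0.0017,"tz": 0.04,"rx": -0.002,"ry": 0,"rz": 0,"gripper": 1},
  {"tx": 0,"ty": 0.0017,"tz": 0.04,"rx": -0.002,"ry": 0,"rz": 0,"gripper": 1},
  {"tx": 0,"ty": 0,"tz": 0.03,"rx": 0,"ry": 0,"rz": 0,"gripper": 1},
  {"tx": 0,"ty": 0,"tz": 0.03,"rx": 0,"ry": 0,"rz": 0,"gripper": 1},
  {"tx": 0,"ty": 0,"tz": 0.03,"rx": 0,"ry": 0,"rz": 0,"gripper": 1},
  {"tx": 0,"ty": 0,"tz": 0.03,"rx": 0,"ry": 0,"rz": 0,"gripper": 1},
  {"tx": 0,"ty": 0,"tz": 0,"rx": 0,"ry": 0,"rz": 0,"gripper": 1},
  {"tx": 0,"ty": 0,"tz": 0,"rx": 0,"ry": 0,"rz": 0,"gripper": 1},
])

```text
time_s: 16.98
ee_pos: [561.3, -215.3, 164.6]
ee_rot: [-179.9, -40.1, -3.5]
force: [-0.5, 0.5, -2.9]
gripper_width: 36.0
gripper_force: 60.0
```

```bash
python3 - <<'E'
from h import *
s=env.state();print(s["ee_pos"],s["ee_rot"],s["force"],s["torque"])
h=np.load("home.npy");H=R.from_euler("xyz",h[3:],degrees=True).as_matrix()
print("tool-frame mm to home",(H.T@(h[:3]-s["ee_pos"])).round(2))
plan(H,h[:3]-2*H[:,2]+.5*H[:,0],n=4)
E
```

```text
[ 561.2635056  -215.30037769  164.57507724] [-179.9124141   -40.06770752   -3.52656519] [-0.51354545  0.45863934 -2.90941123] [ 0.0042431   0.78395171 -0.00194562]
tool-frame mm to home [-3.43  0.28 30.53]
4 x {'tx': -0.0015, 'ty': 0.0001, 'tz': 0.0143, 'rx': 0.0004, 'ry': -0.0008, 'rz': 0.0003}
 path [[565.0, -216.0, 159.0], [577.0, -217.0, 141.0]] [577.0, -217.0, 141.0]
```

Emit:
send_rows([
  {"tx": 0,"ty": 0,"tz": 0.018,"rx": 0,"ry": 0,"rz": 0,"gripper": 1},
  {"tx": 0,"ty": 0,"tz": 0.018,"rx": 0,"ry": 0,"rz": 0,"gripper": 1},
  {"tx": 0,"ty": 0,"tz": 0.018,"rx": 0,"ry": 0,"rz": 0,"gripper": 1},
  {"tx": -0.003,"ty": 0,"tz": 0.002,"rx": 0,"ry": 0,"rz": 0,"gripper": 1},
  {"tx": -0.003,"ty": 0,"tz": 0.002,"rx": 0,"ry": 0,"rz": 0,"gripper": 1},
  {"tx": 0,"ty": 0,"tz": 0,"rx": 0,"ry": 0,"rz": 0,"gripper": 1},
  {"tx": 0,"ty": 0,"tz": 0,"rx": 0,"ry": 0,"rz": 0,"gripper": 1},
])

```text
time_s: 17.85
ee_pos: [577.3, -216.8, 140.2]
ee_rot: [-179.9, -40.1, -3.6]
force: [0.0, -0.8, -2.3]
gripper_width: 35.4
gripper_force: 60.0
```

```bash
python3 - <<'E'
from h import *
s=env.state();print(s["ee_pos"],s["force"],s["torque"])
h=np.load("home.npy");H=R.from_euler("xyz",h[3:],degrees=True).as_matrix()
print("tool-frame mm to home",(H.T@(h[:3]-s["ee_pos"])).round(2))
E
```

```text
[ 577.26399858 -216.84872571  140.1779023 ] [ 0.03905784 -0.78605074 -2.27349619] [-0.00757035  0.79355035  0.00870083]
tool-frame mm to home [-0.06 -0.35  1.52]
```

Emit:
send_rows([
  {"tx": 0,"ty": 0,"tz": 0.0015,"rx": 0,"ry": 0,"rz": 0,"gripper": 1},
  {"tx": -0.0005,"ty": 0,"tz": 0.0015,"rx": 0,"ry": 0,"rz": 0,"gripper": 1},
  {"tx": 0,"ty": 0,"tz": 0,"rx": 0,"ry": 0,"rz": 0,"gripper": 1},
  {"tx": 0,"ty": 0,"tz": 0,"rx": 0,"ry": 0,"rz": 0,"gripper": 1},
])

```text
time_s: 18.35
ee_pos: [578.2, -216.9, 138.9]
ee_rot: [-179.9, -40.1, -3.6]
force: [-2.3, 0.9, 1.6]
gripper_width: 36.0
gripper_force: 60.0
```

Emit:
send_rows([
  {"tx": 0,"ty": 0,"tz": 0,"rx": 0,"ry": 0,"rz": 0,"gripper": -1},
  {"tx": 0,"ty": 0,"tz": 0,"rx": 0,"ry": 0,"rz": 0,"gripper": -1},
  {"tx": 0,"ty": 0,"tz": 0,"rx": 0,"ry": 0,"rz": 0,"gripper": -1},
  {"tx": 0,"ty": 0,"tz": 0,"rx": 0,"ry": 0,"rz": 0,"gripper": -1},
  {"tx": 0,"ty": 0,"tz": 0,"rx": 0,"ry": 0,"rz": 0,"gripper": -1},
  {"tx": 0,"ty": 0,"tz": 0,"rx": 0,"ry": 0,"rz": 0,"gripper": -1},
  {"tx": 0,"ty": 0,"tz": 0,"rx": 0,"ry": 0,"rz": 0,"gripper": -1},
  {"tx": 0,"ty": 0,"tz": 0,"rx": 0,"ry": 0,"rz": 0,"gripper": -1},
])

```text
time_s: 19.35
ee_pos: [578.1, -216.8, 138.6]
ee_rot: [-179.9, -40.0, -3.6]
force: [0.0, 0.0, 0.3]
gripper_width: 90.8
gripper_force: 0.0
```

The foot met the ledge at home with a light contact force of about 4 N, and the fingers are now open. Backing out.

Emit:
send_rows([
  {"tx": 0,"ty": 0,"tz": -0.04,"rx": 0,"ry": 0,"rz": 0,"gripper": -1},
  {"tx": 0,"ty": 0,"tz": -0.06,"rx": 0,"ry": 0,"rz": 0,"gripper": -1},
  {"tx": 0,"ty": 0,"tz": -0.07,"rx": 0,"ry": 0,"rz": 0,"gripper": -1},
  {"tx": 0,"ty": 0,"tz": -0.07,"rx": 0,"ry": 0,"rz": 0,"gripper": -1},
  {"tx": 0,"ty": 0,"tz": -0.06,"rx": 0,"ry": 0,"rz": 0,"gripper": -1},
  {"tx": 0,"ty": 0,"tz": 0,"rx": 0,"ry": 0,"rz": 0,"gripper": -1},
  {"tx": 0,"ty": 0,"tz": 0,"rx": 0,"ry": 0,"rz": 0,"gripper": -1},
  {"tx": 0,"ty": 0,"tz": 0,"rx": 0,"ry": 0,"rz": 0,"gripper": -1},
])

```text
time_s: 20.35
ee_pos: [481.9, -210.7, 252.0]
ee_rot: [-179.8, -39.9, -3.6]
force: [-0.1, 0.5, -0.3]
gripper_width: 91.1
gripper_force: 0.0
```

```bash
python3 - <<'E'
from h import *
import pickle
c0=pickle.load(open("c0.pkl","rb"))["scene"][0]
d=cam("scene");t=cam("top")
im=np.zeros((600,800,3),np.uint8)
sl=(slice(135,210),slice(184,250))
im[:400,:400]=cv2.resize(c0[sl],(400,400),interpolation=cv2.INTER_CUBIC)
im[:400,400:]=cv2.resize(d[0][sl],(400,400),interpolation=cv2.INTER_CUBIC)
im[400:,:267]=cv2.convertScaleAbs(cv2.resize(t[0][145:225,150:257],(267,200)),alpha=1.6)
im[400:,270:670]=cv2.convertScaleAbs(cv2.resize(t[0][130:230,230:430],(400,200)),alpha=1.6)
cv2.imwrite("pics/end.png",im)
dd=cv2.absdiff(c0[sl],d[0][sl]).max(2);print(dd.mean(),(dd>50).sum())
E
```

```text
6.970909090909091 110
```

View pics/end.png

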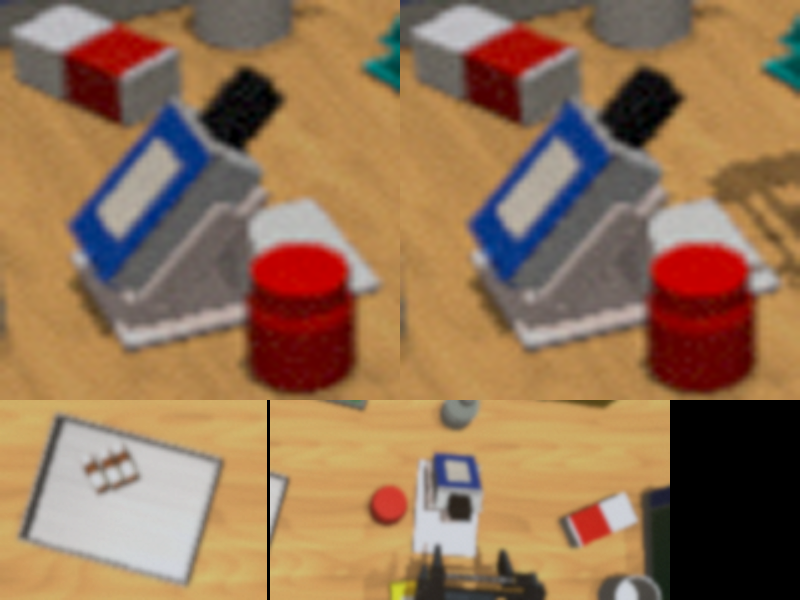

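The tin looks the same as in the first picture (grip at (245,105) left, (645,105) right), with its lid shut. The vials are in the tray and the bystanders have not moved. Handing in.

```bash
python3 -c "
from workcell import env
print(env.job_done())"
```

```text
the job is handed in; nothing more can be done
None
```

The job is handed in at about 20 s: all three vials lie in the tray, the empty tin is back home in the white rack with its lid shut and released, and the bystanders I could see in the last pictures (bottle2, jar, red carton, mug) have not moved.

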